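# Switch on the lamp and press its square button

## Task

Turn on the lamp by pushing its small toggle switch with the fingertips all the way over to the far side, away from the robot. Then gently press down the key on the square wireless button puck until it is well down, and let it spring back up, without lifting the puck or sliding it about. Touch no other puck, and leave the crayons, the bowl and the tin where they are; nothing is to be picked up.

Things in the scene. Friction and masses are not known exactly. Their poses are not given: they have to be found in the camera images.
- lamp: aluminium desk lamp, fixed to the table. Its foot is a bar 130 mm (x) by 240 mm (y) by 25 mm high, from y = -110 to +130 mm; origin on the table under the foot, x away from the robot, y to the left (lamp turned by up to 0.4 rad). A column rises from y = +80 mm to a shade of radius 75 mm at y = +150 mm, 270 to 370 mm high. Toggle switch at y = -70 mm on a 5 mm high plate (50 by 32 mm), plate top 30 mm above the table
- toggle (a joint): angle of the lamp's toggle switch, 0 to 1.0 rad: 0 (off) leans 0.5 rad towards the lamp's -x (the robot), 1.0 (on, against its stop) leans 0.5 rad towards the lamp's +x. Stays where it is left; needs about 1.2 N at the tip
- toggle_tip (a point): centre of the steel ball (14 mm diameter) at the end of the toggle lever (9 mm thick rod), 42 mm from the pivot; about 67 mm above the table when off or on, 72 mm midway
- toggle_pivot (a point): pivot of the toggle lever, on the lamp's foot, 30 mm above the table; its axes are the lamp's
- puck_square: loose wireless push-button puck, square, 66 by 66 mm, plain white plastic body 22 mm high standing on the table, a grey cylindrical key standing 11 mm above it in the middle (key top 33 mm above the table). Mass about 160 g. Origin at the centre of its underside, z up
- key_square_top (a point): centre of the top of the square puck's round key (36 mm diameter)
- key_square (a joint): travel of the square puck's key, 0 up to 0.008 m fully down; its spring pushes back with 1.2 N when up and 3.6 N when fully down
- puck_round: loose wireless push-button puck, round, 70 mm diameter, plain white plastic body 22 mm high standing on the table, a grey cylindrical key standing 11 mm above it in the middle (key top 33 mm above the table). Key 36 mm in diameter. Origin at the centre of its underside; not to be touched
- key_round (a joint): travel of the large round puck's key, 0 to 0.008 m; to stay at 0
- puck_small: loose wireless push-button puck, small and round, 48 mm diameter, plain white plastic body 22 mm high standing on the table, a grey cylindrical key standing 11 mm above it in the middle (key top 33 mm above the table). Key 24 mm in diameter. Origin at the centre of its underside; not to be touched
- key_small (a joint): travel of the small round puck's key, 0 to 0.008 m; to stay at 0
- crayon_red: red stubby crayon lying flat, 56 mm long, 11 mm thick; origin at the centre of its underside; left alone
- crayon_yellow: yellow stubby crayon lying flat, 56 mm long, 11 mm thick; origin at the centre of its underside; left alone
- crayon_black: black stubby crayon lying flat, 56 mm long, 11 mm thick; origin at the centre of its underside; left alone
- bowl: turquoise ceramic bowl, 120 mm across, 50 mm high; origin at the centre of its underside; left alone
- tin: closed aluminium tin, 68 mm across, 90 mm high; origin at the centre of its underside; left alone
Things that resemble listed ones, but are neither listed nor needed, are in the scene too. Leave any brown, red or yellow look-alike of the puck_square alone.

How it is judged:
On the way, in this order (a step that is already met when the one before it is completed fails the run):
1. the toggle has been pushed over to the far side (at least 0.8 of 1.0 rad) (value of joint toggle above 0.8 rad), for 0.2 s.
2. the square puck's key is pressed at least 5 of its 8 mm (value of joint key_square above 0.005 m), for 0.1 s.
At the end, for the whole second after the job is handed in: The toggle is at 0.8 rad or more, all three keys are up (within 1 mm), the square puck lies flat and still within 15 mm of where it started, the other pucks are within 8 mm and the crayons, bowl and tin within 10 mm of their starts (value of joint toggle above 0.8 rad and value of joint each of key_square, key_round, key_small below 0.001 m and distance of puck_square from where it was at the start of the episode below 0.015 m and angle between puck_square's own z axis and vertical below 0.1 rad and linear speed of puck_square below 0.01 m/s and distance of each of puck_round, puck_small from where it was at the start of the episode below 0.008 m and distance of each of crayon_red, crayon_yellow, crayon_black, bowl, tin from where it was at the start of the episode below 0.01 m); the robot touches nothing.
It fails at once if the square puck is lifted (6 mm) or slid (20 mm) (height (world z) of puck_square above 0.006 m or distance of puck_square from where it was at the start of the episode above 0.02 m).
It fails at once if the square puck's key is pressed before the lamp is switched on (value of joint key_square above 0.003 m and value of joint toggle below 0.8 rad).
It fails at once if another puck is touched, or its key pressed (contact force between any of the fingers, the arm and puck_round above 0.5 N or contact force between any of the fingers, the arm and puck_small above 0.5 N or value of joint any of key_round, key_small above 0.002 m).
It fails at once if the square puck is pressed roughly (over 30 N) (contact force between any of the fingers, the arm and puck_square above 30 N).
It fails at once if a crayon, the bowl or the tin is moved by more than 10 mm or another puck by more than 8 mm (distance of any of crayon_red, crayon_yellow, crayon_black, bowl, tin from where it was at the start of the episode above 0.01 m or distance of any of puck_round, puck_small from where it was at the start of the episode above 0.008 m).
It also fails if it takes over 48 s, if anything falls off the work surface, if the arm or the gripper's body presses on something with over 40 N, if the wrist force passes 120 N, or if a joint passes its speed limit or range.

## Robot

A 6-joint arm with a two-finger parallel gripper is mounted at the origin on the work surface. World frame = base frame: x ahead of the robot, y to its left, z up, the work surface at z = 0. Lengths are in m, angles in rad, forces in N, time in s.
With the tool pointing down it reaches from about 0.35 to 0.775 m from the base axis. Payload 7.3 kg.
Tool frame: the origin (TCP) lies at the very end of the fingers, on their centre line; the grasp point (between the pads) lies 19 mm behind it (robot.pinch_z is the distance from the TCP to the grasp point, in m); z points along the fingers, y is the line along which they close (so a half turn about z gives the same grasp; the last joint's range is limited). The gripper opens to 92 mm and grips with 3 to 60 N. Pads are 19 mm wide; open, the fingers measure 130 mm over their backs; the gripper's body (75 mm by 190 mm) begins 47 mm behind the grasp point.
Start: joints at [1.16, 0.342, 1.524, -0, 1.275, -0.146], TCP at [0.137, 0.507, 0.227] pointing down, gripper open.
Joint ranges: [-2.53, 2.53], [-0.77, 2.02], [0.04, 2.7], [-1, 4.14], [0.28, 2.66], [-3.11, 3.11]. Speed limits (rad/s): [2.57, 2.57, 3.14, 3.14, 3.14, 3.14].

## Interface

Orientations are given as [roll, pitch, yaw] about the fixed x, y, z axes, in that order (R = Rz(yaw) Ry(pitch) Rx(roll)).
In Python, from cell import robot gives the robot as it stands.
- The arm moves only by the tool move_arm, never from a script. Its argument "motion" is a list of rows, each a list of 6 numbers: the shift along the tool's x, y, z in units of 0.1 m (1.0 is 0.1 m), then the turn, a rotation vector about the tool's x, y, z in units of pi rad (1.0 is pi rad). In form: [[dx, dy, dz, rx, ry, rz], ...]. A call has 1 to 12 rows; each row is the pose to reach, as a shift and turn from the pose commanded when the call began, along the tool's axes at that moment, turning the shorter way round; what a row does not reach only later rows make up. A row lasts 1/8 s, in which the tool goes at most 62.5 mm and 10.7 degrees, less where a joint would pass 70% of its speed; a pose out of reach is approached as far as the arm can. A call with a number of a shift or a turn outside -1 to 1 is refused whole. A call with a gripper value outside its range is refused whole. "fingers" is the opening, from -1 (shut) to 1 (fully open), set as the call begins (left out, the last holds). The fingers move at their own pace and stop on an object; "newtons" is the grip in N (left out, the last holds). Time passes only in rows, so rows that repeat a pose let the fingers close. It gives the time, the measured TCP pose, the force, the opening and the grip force at its end, in the units of the state.
- robot.observe(): the state, without advancing time (a new reading comes with each control period).
- robot.read_camera(name): name is "scene" or "top"; returns a dict with "image" (480x640x3 uint8, red, green, blue), "range_z" (480x640 float32, m along the optical axis (not along the pixel's ray), 0 where there is no reading), "vfov" (degrees; the focal length in pixels is half the picture's height over the tangent of half this angle, whatever the lens; pixels are square), "cx", "cy" (the principal point, pixels), "extrinsics" (4x4, takes a point from camera to world coordinates). Camera axes: x right, y up, looking along -z (the intrinsics and any distortion apply to the point x, -y, -z); pixel columns grow to the right and rows downward; lengths in m; the calibration is good to about 2 mm. A picture is of the moment at which its call begins.
- robot.hand_in(): hands the job in; it is judged then, once.
The state is a dict: "time": time; "qpos": joint angles; "qvel": joint speeds; "joint_efforts": joint torques, N m; "tool_pos": TCP position; "tool_rot": TCP orientation; "contact_force": force on the tool from outside, world axes, zero at the start; "torque": the same for the moment, N m; "opening": finger opening in m; "grip_force": force on a finger pad.
Only numpy, scipy, OpenCV 4.12 (cv2) and the standard library are available. Lean on these libraries where they do the work, as an engineer would, in place of code of your own. Each camera call takes 0.05 s, during which the arm holds its last target. There are 200 camera calls.

## Working session

There is one attempt and no reset: what is moved stays moved. The work goes in short steps, Python scripts to look and compute and a tool call to move; the robot and the scene stay as the last step left them, time stands still between calls to the robot, and variables do not carry over. Pictures are saved under pics/ and viewed, at most 10 in all, crops included, and the job is handed in when it is done.

Besides the shell and the picture viewer there is one more tool, called after "Call:" in YAML: its name, and indented under it one key for each argument. move_arm: Moves the arm, as the interface text tells. Shifts and turns lie within -1 to 1; 1 stands for 0.1 m of shift or pi rad of turn. Its arguments: {"type":"object","properties":{"motion":{"type":"array"},"fingers":{"type":"number"},"newtons":{"type":"number"}},"required":["motion"]}

```bash
mkdir -p pics
python3 - <<'E'
from cell import robot
import cv2,numpy as np
for n in("scene","top"):
    c=robot.read_camera(n); cv2.imwrite(f"pics/{n}.png",c["image"][:,:,::-1]); np.savez(n+".npz",**c)
    print(n,c["vfov"],c["cx"],c["cy"],np.round(c["extrinsics"],3).tolist(),[k for k in c])
s=robot.observe();print(s["tool_pos"],s["tool_rot"],s["time"])
E
```

```text
scene 56.08338301464085 313.70920254868787 244.91948622750354 [[0.099, -0.531, 0.841, 1.373], [0.995, 0.065, -0.076, -0.035], [-0.014, 0.845, 0.535, 0.574], [0.0, 0.0, 0.0, 1.0]] ['image', 'range_z', 'vfov', 'cx', 'cy', 'extrinsics']
top 54.999886252240906 324.4489555266557 239.92297944331293 [[0.011, 0.996, -0.091, 0.473], [-1.0, 0.011, 0.008, 0.07], [0.009, 0.091, 0.996, 0.846], [0.0, 0.0, 0.0, 1.0]] ['image', 'range_z', 'vfov', 'cx', 'cy', 'extrinsics']
[0.13724762 0.50637037 0.22609345] [-3.14017946e+00 -2.01125199e-04  2.87680999e+00] 0.1
```

View pics/top.png

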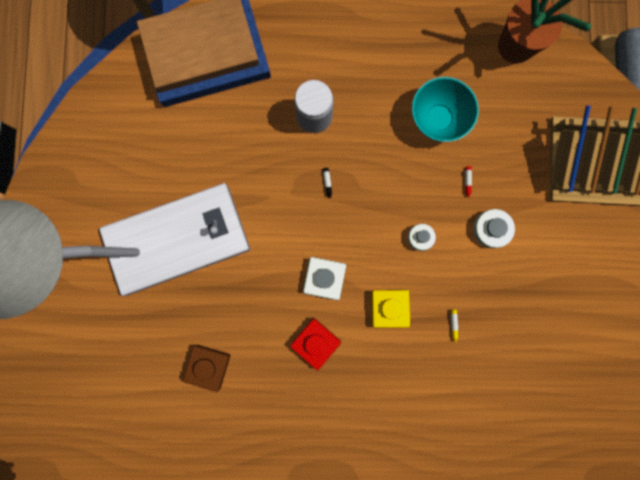

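View pics/scene.png

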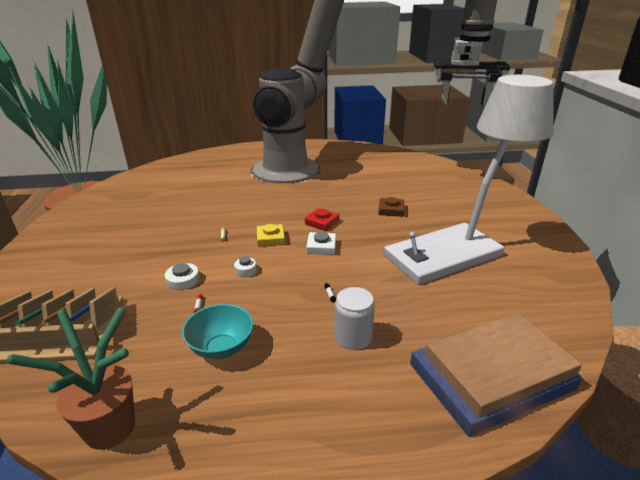

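The top view shows the white square puck at (324,279). It could be confused with the red (315,344), yellow (391,309) or brown (205,368) squares, or with the small (422,237) and large (495,228) round pucks. I choose the white square one. The lamp foot is at about (175,240), with the toggle at about (210,228). Next I'll measure these and check them in a close crop.

```bash
cat > h.py <<'E'
import numpy as np,cv2
def cam(c):
    f=240/np.tan(np.radians(float(c["vfov"]))/2); return f,float(c["cx"]),float(c["cy"]),c["extrinsics"]
def ray(c,u,v):
    f,cx,cy,E=cam(c); d=E[:3,:3]@np.array([(u-cx)/f,-(v-cy)/f,-1]); return E[:3,3],d
def plane(c,u,v,z):
    o,d=ray(c,u,v); return o+d*(z-o[2])/d[2]
def proj(c,p):
    f,cx,cy,E=cam(c); q=E[:3,:3].T@(np.asarray(p)-E[:3,3]); return np.array([cx+f*q[0]/-q[2],cy+f*q[1]/q[2]])
def tri(c1,p1,c2,p2):
    o1,d1=ray(c1,*p1);o2,d2=ray(c2,*p2)
    t=np.linalg.lstsq(np.c_[d1,-d2],o2-o1,rcond=None)[0];a=o1+t[0]*d1;b=o2+t[1]*d2
    return (a+b)/2,np.linalg.norm(a-b)
E
python3 - <<'E'
from h import *
t=dict(np.load("top.npz"));s=dict(np.load("scene.npz"))
hsv=cv2.cvtColor(t["image"],cv2.COLOR_RGB2HSV)
m=((hsv[...,1]<60)&(hsv[...,2]>110)).astype(np.uint8)
for n,(x0,y0,x1,y1),z in(("puck",(295,250,355,308),.022),("foot",(95,175,255,300),.025)):
    k=np.zeros_like(m);k[y0:y1,x0:x1]=m[y0:y1,x0:x1]
    c=max(cv2.findContours(k,0,2)[0],key=cv2.contourArea)
    W=np.array([plane(t,*p[0],z)[:2] for p in cv2.convexHull(c)],np.float32)*1000
    r=cv2.minAreaRect(W);print(n,r,cv2.boxPoints(r).round(1).tolist())
g=((hsv[...,1]<60)&(hsv[...,2]<150)).astype(np.uint8);k=np.zeros_like(g);k[262:296,308:340]=g[262:296,308:340]
c=max(cv2.findContours(k,0,2)[0],key=cv2.contourArea);e=cv2.minEnclosingCircle(c);M=cv2.moments(c);print("key",e,plane(t,M["m10"]/M["m00"],M["m01"]/M["m00"],.033))
def rng(c,u,v):
    o,d=ray(c,u,v);r=c["range_z"][v,u];return o+d*r
print("range key",rng(t,324,279),"foot",rng(t,150,230))
a=cv2.resize(t["image"][200:310,180:350],None,fx=4.6,fy=4.6,interpolation=2)
b=cv2.resize(s["image"][215:275,300:440],None,fx=5.6,fy=5.6,interpolation=2)
cv2.imwrite("pics/a.png",a[:,:,::-1]);cv2.imwrite("pics/b.png",b[:,:,::-1])
E
```

```text
puck ((480.620849609375, 62.91794204711914), (66.01170349121094, 65.79540252685547), 79.36172485351562) [[442.20001220703125, 36.599998474121094], [506.8999938964844, 24.399999618530273], [519.0, 89.30000305175781], [454.3999938964844, 101.4000015258789]]
foot ((544.5231323242188, 340.49322509765625), (130.18344116210938, 259.5514831542969), 20.962398529052734) [[437.29998779296875, 438.3999938964844], [530.2000122070312, 196.0], [651.7000122070312, 242.60000610351562], [558.9000244140625, 485.0]]
key ((322.79998779296875, 278.5), 10.783896446228027) [0.4805558 0.0655129 0.033    ]
range key [0.47890799 0.06343947 0.03250547] foot [0.5622613  0.37309073 0.02975943]
```

View pics/a.png

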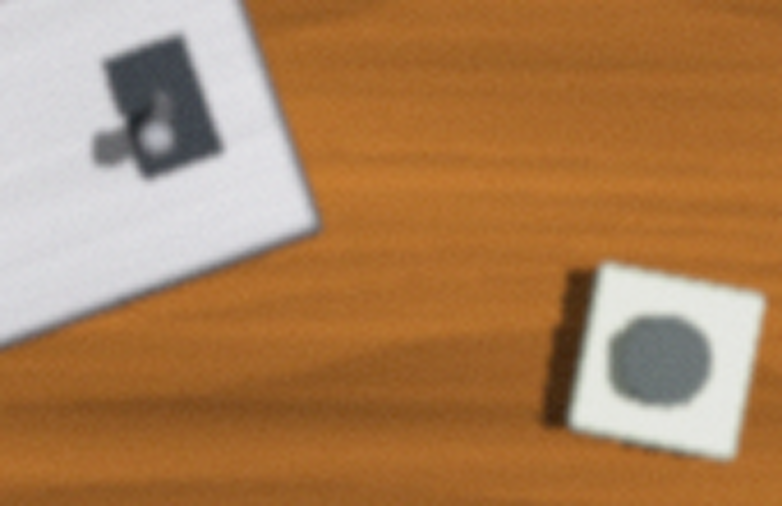

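View pics/b.png

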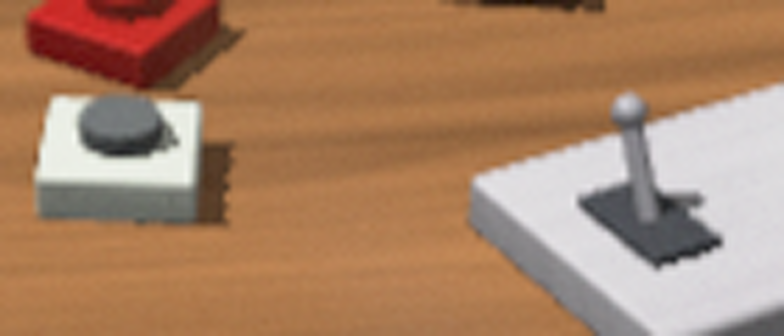

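The crops confirm the choice: the white square puck has a grey key, and the toggle leans towards the robot. Its ball is at about (214.1,229.6) in the top view and (412.3,234.5) in the scene view. I'll cross-check that against the foot geometry and plan the moves.

```bash
cat >> h.py <<'E'
from scipy.spatial.transform import Rotation as R
def delta(targets,yaw=None):
    from cell import robot
    s=robot.observe();A=R.from_euler("xyz",s["tool_rot"])
    for p in targets: print(p,"->",(A.inv().apply(np.array(p)-s["tool_pos"])*10).round(3))
    if yaw is not None: print("turn",((A.inv()*R.from_euler("xyz",[np.pi,0,yaw])).as_rotvec()/np.pi).round(4))
E
python3 - <<'E'
from h import *
t=dict(np.load("top.npz"));s=dict(np.load("scene.npz"))
tip=tri(t,(214.1,229.6),s,(412.3,234.5));print("tip",tip)
X=np.array([.934,.358,0]);piv=np.array([.5766,.2567,.03])
tp=piv-X*.0201+[0,0,.037];print("tip from foot",tp,proj(t,tp),proj(s,tp))
print("plane tip top",plane(t,214.1,229.6,.067),"scene",plane(s,412.3,234.5,.067))
print("key tri",tri(t,(322.8,278.5),s,(300+120/5.6,215+115/5.6)))
a=piv-X*.065;delta([(.35,.27,.2),(a[0],a[1],.16),(a[0],a[1],.057)],.366-np.pi)
E
```

```text
tip (array([0.56033484, 0.25201804, 0.06766542]), np.float64(0.002423118415378964))
tip from foot [0.5578266 0.2495042 0.067    ] [214.91059291 230.97178466] [410.24622323 234.33984252]
plane tip top [0.56014989 0.25095112 0.067     ] scene [0.55902275 0.2537175  0.067     ]
key tri (array([0.47969442, 0.06483483, 0.03063456]), np.float64(0.0014355000673551932))
(0.35, 0.27, 0.2) -> [-2.672 -1.724  0.263]
(np.float64(0.51589), np.float64(0.23342999999999997), 0.16) -> [-4.369 -1.642  0.662]
(np.float64(0.51589), np.float64(0.23342999999999997), 0.057) -> [-4.369 -1.641  1.692]
turn [-4.000e-04 -2.000e-04 -2.008e-01]
```

Two independent estimates of the tip agree within 3 mm, and its height is right at 67 mm. I'll shut the fingers and go round the lamp's shade.

Call:
move_arm:
  motion:
    - [-0.45,-0.29,0.05,0,0,0]
    - [-0.9,-0.58,0.1,0,0,0]
    - [-0.9,-0.58,0.1,0,0,0]
  fingers: -1

```text
time: 0.48
tool_pos: [0.2106, 0.4249, 0.2162]
tool_rot: [-3.14, -0.0, 2.873]
contact_force: [-0.5, 0.2, 0.4]
opening: 0.0662
grip_force: 0.0
```

Call:
move_arm:
  motion:
    - [-0.45,-0.29,0.05,0,0,0]
    - [-0.9,-0.58,0.1,0,0,0]
    - [-0.9,-0.58,0.1,0,0,0]

```text
time: 0.85
tool_pos: [0.2821, 0.3462, 0.2064]
tool_rot: [-3.141, -0.0, 2.873]
contact_force: [-0.5, 0.3, -0.1]
opening: 0.036
grip_force: 0.0
```

Call:
move_arm:
  motion:
    - [-0.45,-0.29,0.05,0,0,-0.05]
    - [-0.9,-0.58,0.1,0,0,-0.1]
    - [-0.9,-0.58,0.1,0,0,-0.15]
    - [-0.9,-0.58,0.1,0,0,-0.2]
    - [-0.9,-0.58,0.1,0,0,-0.2]

```text
time: 1.48
tool_pos: [0.352, 0.2693, 0.1968]
tool_rot: [3.141, 0.0, -2.779]
contact_force: [-0.2, 0.8, 0.1]
opening: 0.0006
grip_force: 0.0
```

Run:
```python
from h import *
delta([(.516,.234,.19),(.516,.234,.057)],.366-np.pi)
```

```text
(0.516, 0.234, 0.19) -> [-1.408 -0.912  0.067]
(0.516, 0.234, 0.057) -> [-1.408 -0.913  1.397]
turn [ 0.0002  0.     -0.0009]
```

Call:
move_arm:
  motion:
    - [-0.35,-0.23,0.02,0,0,0]
    - [-0.7,-0.46,0.03,0,0,0]
    - [-0.7,-0.46,0.03,0,0,0]

```text
time: 1.85
tool_pos: [0.4359, 0.2505, 0.1933]
tool_rot: [3.141, 0.001, -2.782]
contact_force: [0.2, 0.1, 0.2]
opening: 0.0001
grip_force: 0.0
```

Call:
move_arm:
  motion:
    - [-0.35,-0.23,0.2,0,0,0]
    - [-0.7,-0.45,0.4,0,0,0]
    - [-0.7,-0.45,0.8,0,0,0]
    - [-0.7,-0.45,1.0,0,0,0]
    - [-0.7,-0.45,1.0,0,0,0]

```text
time: 2.48
tool_pos: [0.5136, 0.2336, 0.0923]
tool_rot: [3.141, -0.004, -2.779]
contact_force: [0.2, -0.1, 0.6]
opening: 0.0003
grip_force: 0.0
```

Run:
```python
from h import *
delta([(.516,.234,.057),(.5766,.2567,.057)],.366-np.pi)
from cell import robot
c=robot.read_camera("scene");cv2.imwrite("pics/c.png",cv2.resize(c["image"][120:300,300:540],None,fx=3,fy=3)[:,:,::-1])
```

```text
(0.516, 0.234, 0.057) -> [-0.025 -0.005  0.353]
(0.5766, 0.2567, 0.057) -> [-0.672 -0.008  0.35 ]
turn [ 0.0002 -0.0013 -0.0011]
```

View pics/c.png

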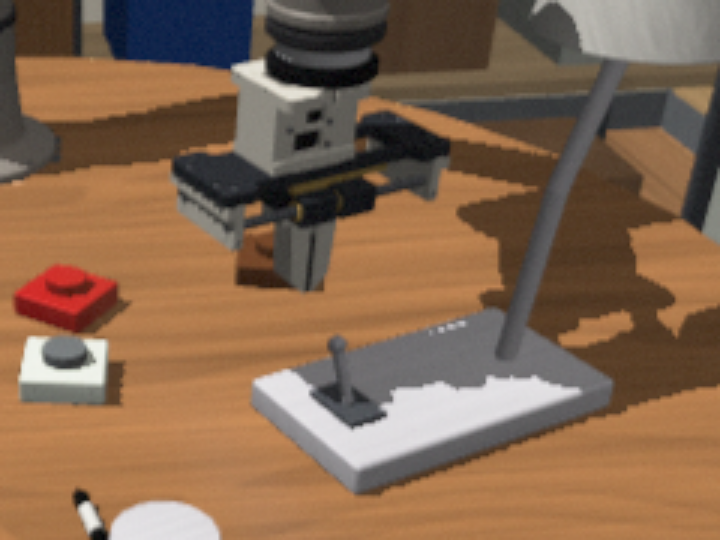

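The shut fingers hang behind the toggle at crop (305,285), in line with the lever at (340,345), and the shade is clear. Now I'll go down and push.

Call:
move_arm:
  motion:
    - [0,0,0.2,0,0,0]
    - [0,0,0.36,0,0,0]
    - [-0.12,-0.01,0.36,0,0,0]
    - [-0.24,-0.01,0.36,0,0,0]
    - [-0.32,-0.01,0.36,0,0,0]
    - [-0.4,-0.01,0.36,0,0,0]
    - [-0.46,-0.01,0.36,0,0,0]
    - [-0.52,-0.01,0.36,0,0,0]
    - [-0.58,-0.01,0.36,0,0,0]
    - [-0.58,-0.01,0.36,0,0,0]

```text
time: 3.78
tool_pos: [0.5706, 0.2527, 0.0575]
tool_rot: [3.142, 0.0, -2.778]
contact_force: [-0.2, 0.0, -0.7]
opening: 0.0005
grip_force: 0.1
```

Call:
move_arm:
  motion:
    - [-0.04,0,0,0,0,0]
    - [-0.07,0,0,0,0,0]
    - [-0.07,0,0,0,0,0]

```text
time: 4.15
tool_pos: [0.5769, 0.2551, 0.0577]
tool_rot: [3.142, 0.0, -2.778]
contact_force: [-1.0, -0.7, -0.6]
opening: 0.0003
grip_force: 0.5
```

Call:
move_arm:
  motion:
    - [-0.02,0,0,0,0,0]
    - [-0.03,0,0,0,0,0]
    - [-0.03,0,0,0,0,0]

```text
time: 4.53
tool_pos: [0.5787, 0.2558, 0.0574]
tool_rot: [3.141, -0.002, -2.778]
contact_force: [-4.7, -1.6, 0.4]
opening: 0.0001
grip_force: 2.3
```

The reaction has risen to 5 N at the expected place, so the toggle seems to be against its stop. I'll push slightly more, then back off, rise and check.

Call:
move_arm:
  motion:
    - [-0.02,0,0,0,0,0]
    - [-0.02,0,0,0,0,0]
    - [-0.02,0,0,0,0,0]

```text
time: 4.9
tool_pos: [0.5792, 0.2561, 0.0571]
tool_rot: [3.141, -0.006, -2.778]
contact_force: [-7.8, -3.5, 2.3]
opening: 0.0002
grip_force: 4.6
```

Call:
move_arm:
  motion:
    - [0.3,0,0,0,0,0]
    - [0.6,0,0,0,0,0]
    - [0.7,0,-0.4,0,0,0]
    - [0.7,0,-0.9,0,0,0]
    - [0.7,0,-0.9,0,0,0]
    - [0.7,0,-0.9,0,0,0]

```text
time: 5.65
tool_pos: [0.5163, 0.232, 0.1478]
tool_rot: [-3.142, 0.001, -2.778]
contact_force: [0.4, -0.1, -0.6]
opening: 0.0005
grip_force: 0.0
```

Run:
```python
from h import *
from cell import robot
c=robot.read_camera("scene");cv2.imwrite("pics/d.png",cv2.resize(c["image"][120:300,300:540],None,fx=3,fy=3)[:,:,::-1])
X=np.array([.934,.358,0]);piv=np.array([.5766,.2567,.03])
for a in(-.5,.3,.5):print(a,(proj(c,piv+X*.042*np.sin(a)+[0,0,.042*np.cos(a)])-[300,120])*3)
delta([(.48,.065,.147),(.48,.065,.06)],.366-np.pi)
```

```text
-0.5 [330.68869648 343.16452967]
0.3 [359.38437245 360.23625688]
0.5 [365.76779132 369.31692218]
(0.48, 0.065, 0.147) -> [ 0.928 -1.432 -0.   ]
(0.48, 0.065, 0.06) -> [ 0.927 -1.432  0.87 ]
turn [ 0.     -0.0002 -0.0008]
```

View pics/d.png

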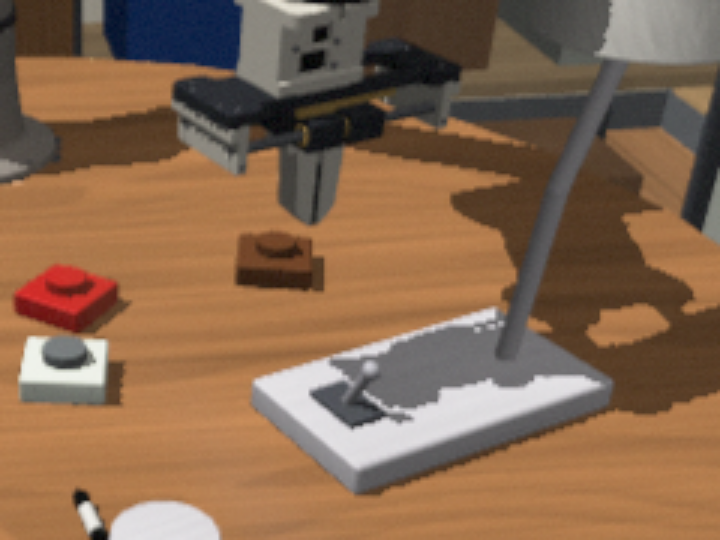

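The lever ball is now at crop (370,369), which matches fully on (predicted (366,369), with the same offset of about +4 px as before). Next I'll move over the white key at (0.480, 0.065).

Call:
move_arm:
  motion:
    - [0.25,-0.36,0,0,0,0]
    - [0.5,-0.72,0,0,0,0]
    - [0.5,-0.72,0,0,0,0]

```text
time: 6.08
tool_pos: [0.4938, 0.1447, 0.1464]
tool_rot: [3.141, -0.003, -2.781]
contact_force: [0.7, 1.3, -0.2]
opening: 0.0005
grip_force: 0.0
```

Call:
move_arm:
  motion:
    - [0.22,-0.36,0.2,0,0,0]
    - [0.43,-0.71,0.4,0,0,0]
    - [0.43,-0.71,0.7,0,0,0]
    - [0.43,-0.71,0.9,0,0,0]
    - [0.43,-0.71,0.9,0,0,0]

```text
time: 6.7
tool_pos: [0.4789, 0.0657, 0.0558]
tool_rot: [3.14, -0.004, -2.778]
contact_force: [-0.8, -0.6, -0.1]
opening: 0.0003
grip_force: 0.0
```

Run:
```python
from h import *
from cell import robot
c=robot.read_camera("scene");cv2.imwrite("pics/e.png",cv2.resize(c["image"][140:300,250:450],None,fx=3.5,fy=3.5)[:,:,::-1])
print(robot.observe()["tool_pos"],robot.observe()["contact_force"])
delta([(.48,.0645,.034),(.48,.0645,.025)],.366-np.pi)
```

```text
[0.47968693 0.06572227 0.05690675] [-0.50060418  0.74000565  0.27718782]
(0.48, 0.0645, 0.034) -> [ 0.001 -0.013  0.229]
(0.48, 0.0645, 0.025) -> [ 0.001 -0.013  0.319]
turn [ 0.0003 -0.0006 -0.0007]
```

View pics/e.png

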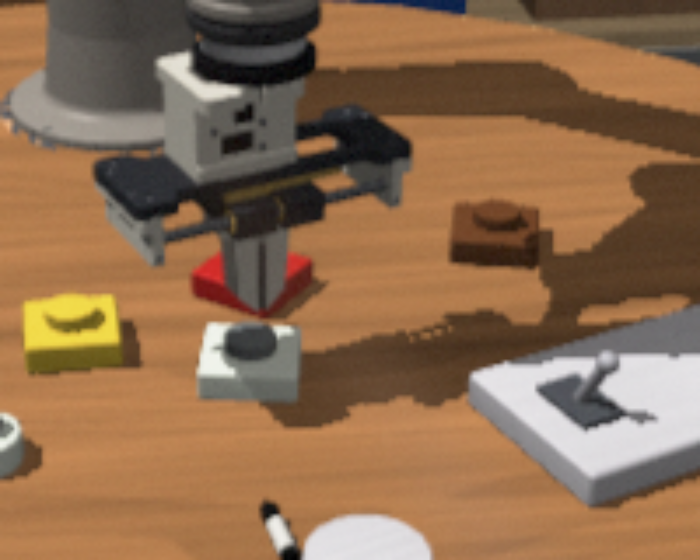

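The fingertips (262,310) hang just above the white key (250,342) and nothing else is near. I'll press gently in small steps and watch the force.

Call:
move_arm:
  motion:
    - [0,-0.01,0.12,0,0,0]
    - [0,-0.01,0.2,0,0,0]
    - [0,-0.01,0.23,0,0,0]
    - [0,-0.01,0.26,0,0,0]
    - [0,-0.01,0.28,0,0,0]
    - [0,-0.01,0.28,0,0,0]

```text
time: 7.5
tool_pos: [0.4803, 0.0643, 0.0298]
tool_rot: [3.141, 0.0, -2.778]
contact_force: [-0.7, 1.4, 2.3]
opening: 0.0005
grip_force: 1.1
```

Call:
move_arm:
  motion:
    - [0,0,0.01,0,0,0]
    - [0,0,0.02,0,0,0]
    - [0,0,0.02,0,0,0]

```text
time: 7.88
tool_pos: [0.4803, 0.0643, 0.0277]
tool_rot: [3.141, 0.0, -2.778]
contact_force: [-1.1, 1.8, 2.9]
opening: 0.0003
grip_force: 1.4
```

Call:
move_arm:
  motion:
    - [0,0,0.01,0,0,0]
    - [0,0,0.02,0,0,0]
    - [0,0,0.02,0,0,0]

```text
time: 8.25
tool_pos: [0.4803, 0.0643, 0.0257]
tool_rot: [3.141, 0.0, -2.778]
contact_force: [-1.0, 1.2, 4.4]
opening: 0.0004
grip_force: 1.7
```

Call:
move_arm:
  motion:
    - [0,0,0.01,0,0,0]
    - [0,0,0.01,0,0,0]
    - [0,0,0.01,0,0,0]

```text
time: 8.62
tool_pos: [0.4803, 0.0643, 0.0252]
tool_rot: [-3.142, 0.0, -2.778]
contact_force: [-3.7, 1.0, 8.0]
opening: 0.0007
grip_force: 4.2
```

The key is fully down: the spring force was followed by the stiff stop, at 25 mm height as it should be. Now I'll lift straight up.

Call:
move_arm:
  motion:
    - [0,0,-0.05,0,0,0]
    - [0,0,-0.12,0,0,0]
    - [0,0,-0.4,0,0,0]
    - [0,0,-0.9,0,0,0]
    - [0,0,-0.9,0,0,0]
    - [0,0,-0.9,0,0,0]
    - [0,0,-0.9,0,0,0]

```text
time: 9.5
tool_pos: [0.4795, 0.0642, 0.1136]
tool_rot: [3.141, -0.002, -2.778]
contact_force: [-0.2, -0.2, 0.2]
opening: 0.0003
grip_force: 0.0
```

Run:
```python
from h import *
from cell import robot
c=robot.read_camera("scene");cv2.imwrite("pics/f.png",cv2.resize(c["image"][140:300,250:450],None,fx=3.5,fy=3.5)[:,:,::-1])
s=dict(np.load("scene.npz"))
def cen(c):
    h=cv2.cvtColor(c["image"],cv2.COLOR_RGB2HSV)[228:258,300:342];m=((h[...,1]<45)&(h[...,2]>120));return np.argwhere(m).mean(0)
print(cen(s),cen(c),robot.observe()["contact_force"])
```

```text
[12.70572917 20.98958333] [13.27968338 20.71240106] [-0.04666436  0.07690306  0.16920942]
```

View pics/f.png

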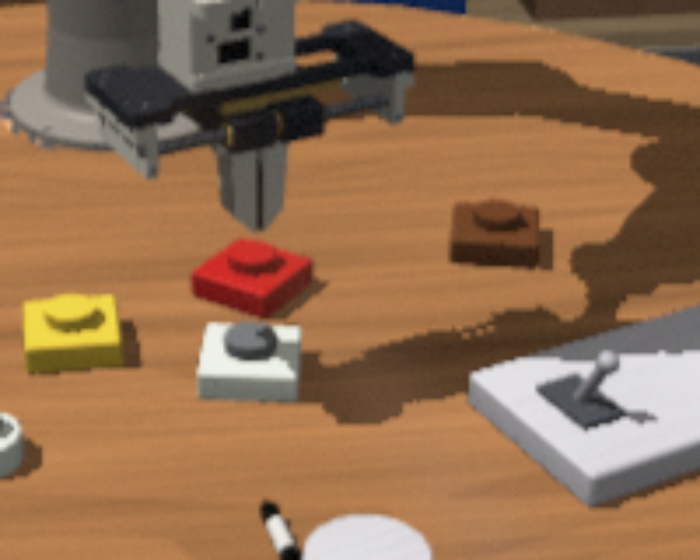

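The puck hasn't moved (250,360), its key is back up, the toggle is still on at (607,360), and the arm is clear of everything.

```bash
python3 -c "
from cell import robot
print(robot.hand_in())"
```

```text
the job is handed in; nothing more can be done
None
```

I pushed the lamp's toggle fully over to the far side, then pressed the square puck's key right down and let it spring back up; the puck stayed in place, and I handed the job in (no verdict was returned).

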